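# Pop the red deck out of the deck dock for the dealer

### The job

Pop the red deck up out of the leaning dock by pressing its own brass plunger firmly home until you feel it hard against its stop, but without forcing it, then draw the deck out and stand it upright, lid up, in the empty compartment of the dealer's tray. Leave the other two decks seated in the dock, and do not disturb the chips or the tumbler.

Things in the scene. Friction and masses are not known exactly. Their poses are not given: they have to be found in the camera images.
- dock: leaning hardwood block on a fixed 210 x 215 mm base; origin on the table under the centre of its top face, z up, low front side to -x. Three bays pierce the face. Pressing a bay's plunger lifts its deck along the bay; a sprung pad holds the deck by friction, so a raised deck stays up when the plunger is let go, and drawing it out takes a few newtons
- face: the dock's top face, 165 x 197 mm, leaning 0.44 rad (25 deg) to the low front side: origin on the face, x up the slope, y across, z out of the face (along bays and plungers). Bay centres: x = 0.025, y = -0.062, 0, 0.062 m, mouths 72 x 37 mm. Plungers: x = -0.058 m at the same y, each straight downhill of its own bay
- deck_red: the wanted deck, red with black band and white diamond; hard plastic card case, 70 mm (own x) by 34 mm (y) by 96 mm tall (z), 0.12 to 0.24 kg, standing lid up in one of the three bays, top 3 mm below the face. Origin: centre of its underside; z points to its lid, along the bay
- deck_red_top (a point): centre of the red deck's top, 96 mm from its underside
- deck_blue: blue deck, to stay where it is; hard plastic card case, 70 mm (own x) by 34 mm (y) by 96 mm tall (z), 0.12 to 0.24 kg, standing lid up in one of the three bays, top 3 mm below the face. Origin: centre of its underside; z points to its lid, along the bay
- deck_yellow: yellow deck, to stay where it is; hard plastic card case, 70 mm (own x) by 34 mm (y) by 96 mm tall (z), 0.12 to 0.24 kg, standing lid up in one of the three bays, top 3 mm below the face. Origin: centre of its underside; z points to its lid, along the bay
- eject_0_top (a point): centre of the top of the brass plunger head of the bay at face y = -0.062 m: disc 30 mm across and 10 mm thick on a 12 mm steel stem, 46 mm out of the face at rest; moves with the plunger
- eject_0 (a joint): that plunger's travel in m, along face -z: 0 at rest (sprung back); the deck of its bay rises 1.3 times as far. A hidden buffer stops it after 28 to 36 mm, different in every bay and each time: find the stop by feel. Moving it takes about 5 to 16 N; on the stop the force climbs steeply. Home means resting on the stop with over 20 N; over 60 N is forcing it
- eject_1_top (a point): centre of the top of the brass plunger head of the bay at face y = 0.0 m: disc 30 mm across and 10 mm thick on a 12 mm steel stem, 46 mm out of the face at rest; moves with the plunger
- eject_1 (a joint): that plunger's travel in m, along face -z: 0 at rest (sprung back); the deck of its bay rises 1.3 times as far. A hidden buffer stops it after 28 to 36 mm, different in every bay and each time: find the stop by feel. Moving it takes about 5 to 16 N; on the stop the force climbs steeply. Home means resting on the stop with over 20 N; over 60 N is forcing it
- eject_2_top (a point): centre of the top of the brass plunger head of the bay at face y = 0.062 m: disc 30 mm across and 10 mm thick on a 12 mm steel stem, 46 mm out of the face at rest; moves with the plunger
- eject_2 (a joint): that plunger's travel in m, along face -z: 0 at rest (sprung back); the deck of its bay rises 1.3 times as far. A hidden buffer stops it after 28 to 36 mm, different in every bay and each time: find the stop by feel. Moving it takes about 5 to 16 N; on the stop the force climbs steeply. Home means resting on the stop with over 20 N; over 60 N is forcing it
- tray: dealer's tray, pale wood, fixed, outside 112 (x) by 150 (y) by 24 mm high, walls 6 mm, floor 6 mm thick; origin under its centre. Two compartments side by side along y, each 100 by 66 mm inside and 18 mm deep
- tray_free (a point): centre of the floor of the empty compartment (at tray y = -0.036 m), 6 mm above the table; axes as the tray's
- chips: stack of poker chips, 39 mm across, 41 mm tall, in the tray's other compartment; origin at its underside; leave alone
- tumbler: glass tumbler, 76 mm across the rim, 95 mm tall, origin at its underside; leave alone
Things that resemble listed ones, but are neither listed nor needed, are in the scene too. Of the things like the deck_red, leave any that is green or turquoise; of the rest the larger one is meant.

How it is judged (in metres and radians):
On the way, in this order (a step that is already met when the one before it is completed fails the run):
1. the red deck's own plunger is down on its stop, pressed with over 20 N, and the deck stands at least 30 mm proud of the face (((value of joint eject_0 above 0.026 m and y of deck_red in the frame of face between -0.077 and -0.047 m) or (value of joint eject_1 above 0.026 m and y of deck_red in the frame of face between -0.015 and 0.015 m) or (value of joint eject_2 above 0.026 m and y of deck_red in the frame of face between 0.047 and 0.077 m)) and z of deck_red_top in the frame of face above 0.03 m and contact force between the fingers and dock above 20 N), for 0.2 s.
2. that plunger is let go and springs back while the red deck still stands at least 28 mm proud (value of joint each of eject_0, eject_1, eject_2 below 0.004 m and z of deck_red_top in the frame of face above 0.028 m), for 0.1 s.
At the end, for the whole second after the job is handed in: Red deck upright, lid up (0.08 rad), at rest on the floor (4 mm) of the empty tray compartment, within 30 mm of its centre each way; all plungers within 4 mm of rest; blue and yellow decks within 8 mm of their start (x of deck_red in the frame of tray_free between -0.03 and 0.03 m and y of deck_red in the frame of tray_free between -0.03 and 0.03 m and z of deck_red in the frame of tray_free between -0.004 and 0.004 m and angle between deck_red's own z axis and vertical below 0.08 rad and height (world z) of deck_red_top above 0.08 m and linear speed of deck_red below 0.02 m/s and angular speed of deck_red below 0.2 rad/s and value of joint each of eject_0, eject_1, eject_2 below 0.004 m and distance of each of deck_blue, deck_yellow from where it was at the start of the episode below 0.008 m); the robot touches nothing.
It fails at once if the blue or yellow deck is moved more than 8 mm from its seat (distance of any of deck_blue, deck_yellow from where it was at the start of the episode above 0.008 m).
It fails at once if the dock or one of its plungers is pushed with more than 60 N (contact force between any of the arm, the fingers and dock above 60 N).
It fails at once if the chips or the tumbler moved more than 30 mm or tipped over (distance of any of chips, tumbler from where it was at the start of the episode above 0.03 m or angle between any of chips, tumbler's own z axis and vertical above 0.35 rad).
It also fails if it takes over 64 s, if anything falls off the work surface, if the arm or the gripper's body presses on something with over 40 N, if the wrist force passes 120 N, or if a joint passes its speed limit or range.

### The arm

A 6-joint arm with a two-finger parallel gripper is mounted at the origin on the work surface. World frame = base frame: x ahead of the robot, y to its left, z up, the work surface at z = 0. Lengths are in mm, angles in degrees, forces in N, time in s.
With the tool pointing down it reaches from about 300 to 850 mm from the base axis. Payload 4.2 kg.
Tool frame: the origin (TCP) lies midway between the tips of the shut fingers; the grasp point (between the pads) lies 19 mm behind it; z points along the fingers, y is the line along which they close (so a half turn about z gives the same grasp; the last joint's range is limited). The gripper opens to 91 mm and grips with 3 to 60 N. Pads are 32 mm wide; open, the fingers measure 118 mm over their backs; the gripper's body (76 mm by 178 mm) begins 60 mm behind the grasp point.
Start: joints at [-65.489, 18.312, 89.639, -0, 72.044, -1.146], TCP at [248.971, -518.321, 213.976] pointing down, gripper open.
Joint ranges: [-177.97, 177.97], [-48.28, 115.42], [12.27, 149.76], [-77.06, 257.06], [2.81, 150.46], [-146.56, 146.56]. Speed limits (degrees/s): [147.25, 147.25, 180, 180, 180, 180].

### API

Orientations are given as [roll, pitch, yaw] about the fixed x, y, z axes, in that order (R = Rz(yaw) Ry(pitch) Rx(roll)).
In Python, from workcell import env gives the robot as it stands.
- The arm moves only by the tool send_rows, never from a script. Its argument "steps" is a list that holds one entry, the list of rows, each a list of 5 numbers: the shift along the tool's x, y, z scaled (see below), then the turn about the tool's z scaled (see below), then the opening, from 0 (shut) to 1 (fully open). In form: [[[dx, dy, dz, yaw, fingers], ...]]. A call has 1 to 5 rows; each row shifts and turns the commanded pose from where the row before left it, along the tool's axes as they then stand; what a row does not reach is not made up. The controller multiplies each number of a shift by 0.04 m and each number of a turn by 0.12 rad. A row lasts 1/12 s, in which the tool goes at most 41.7 mm and 7.16 degrees, less where a joint would pass 70% of its speed; a pose out of reach is approached as far as the arm can. A call with a number of a shift or a turn outside -1 to 1 is refused whole. A call with a gripper value outside its range is refused whole. The fingers move at their own pace and stop on an object; "squeeze" is the grip in N (left out, the last holds). Time passes only in rows, so rows that do not move let the fingers close. It gives the time, the measured TCP pose, the force, the opening and the grip force at its end, in the units of the state.
- env.state(): the state, without advancing time (a new reading comes with each control period).
- env.grab_frame(name): name is "side" or "top"; returns a dict with "pixels" (384x512x3 uint8, red, green, blue), "depth" (384x512 float32, mm along the optical axis (not along the pixel's ray), 0 where there is no reading), "intrinsics" (3x3 intrinsics, pixels), "dist" ([k1, k2, p1, p2, k3] as OpenCV has them; the pictures are not rectified), "cam_to_world" (4x4, takes a point from camera to world coordinates). Camera axes: x right, y down, z forward; pixel columns grow to the right and rows downward; lengths in mm; the calibration is good to about 2 mm. A picture is of the moment at which its call begins.
- env.job_done(): hands the job in; it is judged then, once.
The state is a dict: "time_s": time; "qpos": joint angles; "qvel": joint speeds; "effort": joint torques, N m; "ee_pos": TCP position; "ee_rot": TCP orientation; "force": force on the tool from outside, world axes, zero at the start; "torque": the same for the moment, N m; "gripper_width": finger opening in mm; "gripper_force": force on a finger pad.
Only numpy, scipy, OpenCV 4.12 (cv2) and the standard library are available. Lean on these libraries where they do the work, as an engineer would, in place of code of your own. Each camera call takes 0.05 s, during which the arm holds its last target. There are 200 camera calls.

## Working session

There is one attempt and no reset: what is moved stays moved. The work goes in short steps, Python scripts to look and compute and a tool call to move; the robot and the scene stay as the last step left them, time stands still between calls to the robot, and variables do not carry over. Pictures are saved under pics/ and viewed, at most 10 in all, crops included, and the job is handed in when it is done.

Besides the shell and the picture viewer there is one more tool, called by a JSON object that holds its "name" and its "arguments", one argument or row to a line. send_rows: Moves the arm, as the interface text tells. Shifts and turns lie within -1 to 1; 1 stands for 0.04 m of shift or 0.12 rad of turn. Its arguments: {"type":"object","properties":{"steps":{"type":"array"},"squeeze":{"type":"number"}},"required":["steps"]}

```bash
ls; mkdir -p pics; cat > h.py <<'E'
import numpy as np,cv2
from workcell import env
def grab(n):
    f=env.grab_frame(n); return f
def pts(f):
    K=np.array(f["intrinsics"]);d=np.array(f["dist"]);h,w=f["depth"].shape
    u,v=np.meshgrid(np.arange(w),np.arange(h))
    p=cv2.undistortPoints(np.stack([u,v],-1).reshape(-1,1,2).astype(np.float64),K,d).reshape(h,w,2)
    z=f["depth"].astype(float)
    c=np.stack([p[...,0]*z,p[...,1]*z,z],-1)
    T=np.array(f["cam_to_world"]); return c@T[:3,:3].T+T[:3,3]
E
python3 - <<'E'
from h import *
for n in("side","top"):
    f=grab(n); np.savez(n+"0.npz",**f); cv2.imwrite(f"pics/{n}0.png",f["pixels"][...,::-1])
    print(n,np.round(f["cam_to_world"],3).tolist(),(f["depth"]>0).mean())
print(env.state())
E
```

```text
pics
side [[-0.932, -0.17, 0.32, 273.047], [-0.362, 0.429, -0.828, 695.744], [0.003, -0.887, -0.461, 542.842], [0.0, 0.0, 0.0, 1.0]] 0.996246337890625
top [[-0.0, -0.99, 0.143, 376.437], [-1.0, 0.001, 0.007, -50.922], [-0.007, -0.143, -0.99, 1426.695], [0.0, 0.0, 0.0, 1.0]] 0.9957936604817709
{'time_s': 0.1, 'qpos': array([-6.54910438e+01,  1.83485764e+01,  8.96975887e+01, -3.18027488e-04,
        7.20411194e+01, -1.14557852e+00]), 'qvel': array([-0.05634293, -0.07610085, -0.22648546, -0.03300425, -0.0178041 ,
        0.00609419]), 'effort': array([ 6.44713782e-04, -4.13330054e+01, -2.32510006e+01,  7.29501410e-02,
        4.21884342e-02, -4.50549260e-05]), 'ee_pos': array([ 248.77097431, -517.93447497,  213.21071016]), 'ee_rot': array([-1.79912727e+02, -1.44273669e-03,  2.56546319e+01]), 'force': array([-0.47581558,  0.46143037,  0.04484887]), 'torque': array([-0.07586867,  0.01768753,  0.04927438]), 'gripper_force': 0.0, 'gripper_width': 91.15378699473412}
```

View pics/side0.png

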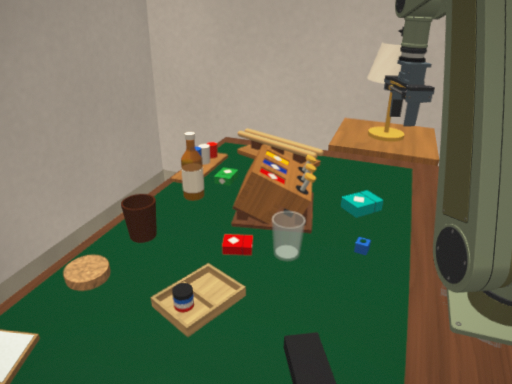

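View pics/top0.png

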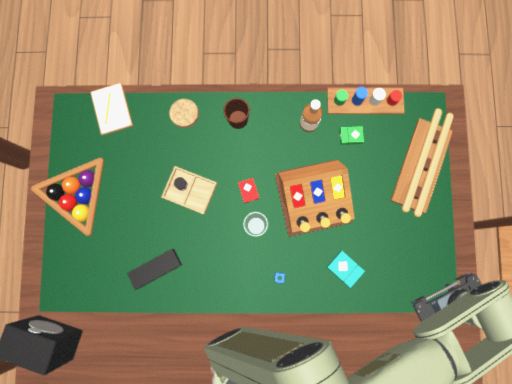

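Side view: the dock with three decks is at (275,180), the tray at (200,297) with its right compartment empty, the tumbler at (288,235), and a loose red deck lies at (238,244).

Top view: the red deck in the dock is at (298,196), blue (318,192), yellow (338,187), plungers (304,223), (323,219), (342,214), and the tray (190,190) with chips at (181,184).

Red candidates in the top view are the docked one at (298,196) and the loose one at (248,188). The docked one fits because it stands in a bay. I'll confirm that with a crop and measure sizes.

```bash
python3 - <<'E'
from h import *
f=dict(np.load("top0.npz")); P=pts(f); im=f["pixels"]
c=im[150:245,155:365]; cv2.imwrite("pics/crop.png",cv2.resize(c,None,fx=3.8,fy=3.8,interpolation=cv2.INTER_CUBIC)[...,::-1])
hsv=cv2.cvtColor(im,cv2.COLOR_RGB2HSV)
z=P[...,2]
u,v=np.meshgrid(np.arange(512),np.arange(384))
# face plane: brown wood in dock region
reg=(u>275)&(u<355)&(v>160)&(v<236)&(z>60)
H,S,V=cv2.split(hsv)
def comps(m,name,mina=15):
    n,l,st,ce=cv2.connectedComponentsWithStats(m.astype(np.uint8))
    for i in range(1,n):
        if st[i,4]>=mina:
            q=P[l==i]; print(name,st[i].tolist(),np.round(ce[i],1),"med",np.round(np.median(q,0),1),"ext",np.round(np.ptp(q,axis=0),0))
comps(((H<5)|(H>174))&(S>200)&(V>110)&(u<360)&(v>140)&(u>100),"red")
br=reg&(H>5)&(H<18)&(S>100)
q=P[br]
best=None;rng=np.random.default_rng(0)
for _ in range(500):
    a=q[rng.choice(len(q),3,False)]; n=np.cross(a[1]-a[0],a[2]-a[0]); L=np.linalg.norm(n)
    if L<1:continue
    n/=L; n*=np.sign(n[2]); 
    if n[2]<.8 or n[2]>.97: continue
    k=abs((q-a[0])@n)<2
    if best is None or k.sum()>best.sum(): best=k
p=q[best]; c0=p.mean(0); n=np.linalg.svd(p-c0)[2][2]; n*=np.sign(n[2])
print("face",len(q),best.sum(),c0.round(1),n.round(4),"lean deg",np.degrees(np.arccos(n[2])).round(2),"downhill yaw",np.degrees(np.arctan2(n[1],n[0])).round(2))
d=(P-c0)@n
# in-plane outline
m=reg&(abs(d)<6); 
cs,_=cv2.findContours(m.astype(np.uint8),cv2.RETR_EXTERNAL,cv2.CHAIN_APPROX_NONE)
cc=max(cs,key=cv2.contourArea)
ex=-(np.array([n[0],n[1],0])-0); ex=ex-(ex@n)*n; ex/=np.linalg.norm(ex); ey=np.cross(n,ex)
loc=np.stack([(P-c0)@ex,(P-c0)@ey],-1)
L=loc[cc[:,0,1],cc[:,0,0]].astype(np.float32)
r=cv2.minAreaRect(L); print("rect",r,"centre",(c0+r[0][0]*ex+r[0][1]*ey).round(1))
# heads
hd=reg&(d>34)&(d<60)
n_,l,st,ce=cv2.connectedComponentsWithStats(hd.astype(np.uint8))
for i in range(1,n_):
    if st[i,4]>8: 
        a=P[l==i]; top=d[l==i]; k=top>np.percentile(top,40); print("head",st[i].tolist(),ce[i].round(1),a[k].mean(0).round(1),"d",np.percentile(top,[10,50,90]).round(1), "loc",loc[l==i][k].mean(0).round(1))
for nm,h in(("redtop",((H<5)|(H>174))),("blue",(H>105)&(H<130)),("yellow",(H>22)&(H<34))):
    k=reg&h&(S>150)&(abs(d)<8); print(nm,k.sum(),loc[k].mean(0).round(1),np.median(d[k]).round(1),P[k].mean(0).round(1))
# tray
w=(u>155)&(u<222)&(v>158)&(v<220)&(z>17)&(z<30)&(H<30)
L=P[w][:,:2].astype(np.float32); print("tray top",w.sum(),cv2.minAreaRect(L),np.median(z[w]))
k=(u>170)&(u<192)&(v>172)&(v<196)&(z>33)
print("chips",k.sum(),P[k].mean(0).round(1), np.ptp(P[k],axis=0).round(0))
k=(u>238)&(u<272)&(v>205)&(v<242)&(z>60); print("tumbler",k.sum(),P[k].mean(0).round(1) if k.any() else 0,np.ptp(P[k],axis=0).round(0) if k.any() else 0)
E
```

```text
red [292, 185, 9, 9, 31] [296.1 188.6] med [ 563.2 -147.3  142.6] ext [23. 24. 13.]
red [293, 200, 11, 7, 33] [298.  202.7] med [ 520.5 -154.3  122.8] ext [17. 31. 11.]
face 2814 1220 [ 529.8 -213.7  125.2] [-0.4159 -0.0909  0.9049] lean deg 25.19 downhill yaw -167.67
rect ((-3.0302734375, -3.8588027954101562), (198.5386199951172, 168.21820068359375), 89.70899200439453) centre [ 528.  -218.1  123.9]
head [340, 213, 11, 10, 79] [345.  217.6] [ 473.1 -292.5  142.7] d [40.1 44.6 48.5] loc [-57.9 -64.8]
head [320, 218, 10, 10, 79] [324.6 222.2] [ 460.9 -231.3  143.4] d [41.5 45.  48.6] loc [-56.5  -2.5]
head [300, 222, 10, 10, 78] [304.2 226.5] [ 447.7 -171.5  143.8] d [40.6 45.5 48.8] loc [-56.5  58.7]
redtop 163 [26.5 58.7] -3.3 [ 542.1 -150.9  133.4]
blue 136 [27.3 -3.7] -3.0 [ 556.  -211.7  134. ]
yellow 161 [ 26.5 -65. ] -3.4 [ 568.4 -271.8  133.5]
tray top 352 ((576.1511840820312, 195.61627197265625), (150.49856567382812, 112.03943634033203), 68.4025650024414) 23.590990734173715
chips 128 [592.3 220.   57.2] [ 238.  294. 1393.]
tumbler 176 [460.1 -23.4 133.4] [ 119.   74. 1366.]
```

View pics/crop.png

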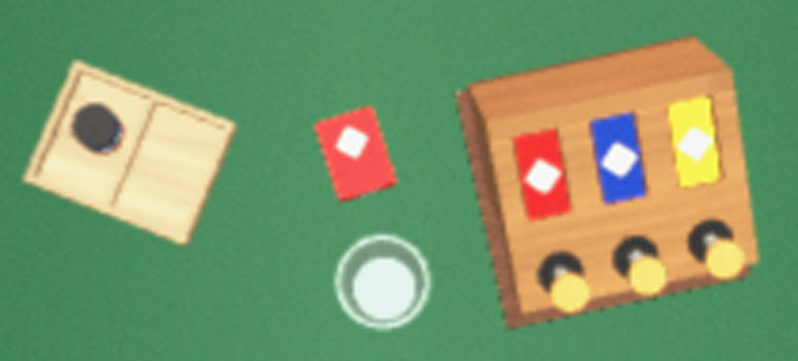

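The crop confirms it. The docked red deck at crop (542,175) stands in the bay nearest the tumbler, at face y=+0.062, and its plunger is eject_2 at crop (570,292). The loose red deck at (355,152) lies flat and is smaller (about 50x68 mm), so it is a decoy. The measured face lean (25.2°), face size (168x198 mm) and head height (45 mm) all match the description.

```bash
cat >> h.py <<'E'
from scipy.spatial.transform import Rotation as R
YD=12.2; n=np.array([-.4226*np.cos(np.radians(YD)),-.4226*np.sin(np.radians(YD)),.9063])
ex=np.array([.9063*np.cos(np.radians(YD)),.9063*np.sin(np.radians(YD)),.4226]); ey=np.cross(n,ex)
C=np.array([531.4,-216.7,125.6])
def F(x,y,z): return C+x*ex+y*ey+z*n
def go(t,yaw=None,p=None):
    s=env.state(); rot=R.from_euler("xyz",s["ee_rot"],degrees=True); p=s["ee_pos"] if p is None else p
    d=rot.inv().apply(np.array(t)-p)/40
    print("from",np.round(p,1),"to",np.round(t,1),"units",d.round(3),"norm",np.linalg.norm(d).round(2))
    if yaw is not None: print("yaw units",np.round(-np.radians((yaw-s["ee_rot"][2]))/.12,3))
    return t
E
python3 - <<'E'
from h import *
pre=F(-58,62,66)+[-13.7,-3,1]
a=env.state()["ee_pos"]; print("yaw world turn",12.2-25.65)
# deltas in tool frame after turn to 12.2
rot=R.from_euler("xyz",[180,0,12.2],degrees=True)
for t in (pre+[0,0,214-pre[2]],pre): print(t.round(1),(rot.inv().apply(t-a)/40).round(3))
E
```

```text
yaw world turn -13.45
[ 426.  -176.1  214. ] [ 6.136 -7.417 -0.02 ]
[ 426.  -176.1  161.9] [ 6.136 -7.417  1.283]
```

{"name": "send_rows", "arguments": {
  "steps": [
    [[0,0,0,0.98,0],[0,0,0,0.98,0]]
  ],
  "squeeze": 20
}}

```text
time_s: 0.27
ee_pos: [248.8, -518.0, 213.4]
ee_rot: [-179.9, 0.0, 11.9]
force: [0.1, -0.4, -0.7]
gripper_width: 80.4
gripper_force: 0.0
```

{"name": "send_rows", "arguments": {
  "steps": [
    [[0.51,-0.62,0,0,0],[0.51,-0.62,0,0,0],[0.51,-0.62,0,0,0],[0.51,-0.62,0,0,0],[0.51,-0.62,0,0,0]]
  ]
}}

```text
time_s: 0.68
ee_pos: [322.7, -374.0, 213.5]
ee_rot: [-180.0, 0.0, 12.1]
force: [0.9, -0.3, -0.2]
gripper_width: 47.5
gripper_force: 0.0
```

{"name": "send_rows", "arguments": {
  "steps": [
    [[0.51,-0.62,0,0,0],[0.51,-0.62,0,0,0],[0.51,-0.62,0,0,0],[0.51,-0.62,0,0,0],[0.51,-0.62,0,0,0]]
  ]
}}

```text
time_s: 1.1
ee_pos: [396.2, -231.2, 213.7]
ee_rot: [-180.0, 0.0, 12.2]
force: [-0.1, -0.0, -0.6]
gripper_width: 14.3
gripper_force: 0.0
```

{"name": "send_rows", "arguments": {
  "steps": [
    [[0.51,-0.62,0,0,0],[0.51,-0.62,0,0,0],[0,0,0,0,0],[0,0,0,0,0]]
  ]
}}

```text
time_s: 1.43
ee_pos: [425.7, -174.6, 213.6]
ee_rot: [-180.0, 0.0, 12.4]
force: [1.2, 0.1, 0.5]
gripper_width: 0.6
gripper_force: 0.0
```

```bash
python3 - <<'E'
from h import *
go(F(-58,62,66)+[-13.7,-3,1],12.2); print(env.state()["gripper_width"])
d=R.from_euler("xyz",[180,0,12.2],degrees=True).inv().apply(-n)/40; print("1mm press dir",d)
E
```

```text
from [ 425.7 -174.6  213.6] to [ 426.  -176.1  161.9] units [0.    0.039 1.293] norm 1.29
yaw units 0.026
0.6230794996432468
1mm press dir [ 1.05650000e-02 -3.17372925e-18  2.26575000e-02]
```

{"name": "send_rows", "arguments": {
  "steps": [
    [[0,0.04,0.65,0,0],[0,0,0.64,0,0],[0.085,0,0.18,0,0],[0.053,0,0.113,0,0],[0,0,0,0,0]]
  ]
}}

```text
time_s: 1.85
ee_pos: [431.3, -176.8, 150.3]
ee_rot: [-180.0, 0.0, 12.1]
force: [1.0, -0.2, -0.4]
gripper_width: 0.4
gripper_force: 0.0
```

{"name": "send_rows", "arguments": {
  "steps": [
    [[0.032,0,0.068,0,0],[0.032,0,0.068,0,0],[0,0,0,0,0]]
  ]
}}

```text
time_s: 2.1
ee_pos: [434.2, -175.9, 145.6]
ee_rot: [180.0, -0.1, 12.2]
force: [0.4, -0.4, -0.6]
gripper_width: 0.6
gripper_force: 0.0
```

{"name": "send_rows", "arguments": {
  "steps": [
    [[0.032,0,0.068,0,0],[0.032,0,0.068,0,0],[0,0,0,0,0]]
  ]
}}

```text
time_s: 2.35
ee_pos: [436.5, -175.4, 140.8]
ee_rot: [179.9, -0.0, 12.2]
force: [-2.2, -1.1, 6.4]
gripper_width: 0.4
gripper_force: 3.3
```

{"name": "send_rows", "arguments": {
  "steps": [
    [[0.053,0,0.113,0,0],[0.053,0,0.113,0,0],[0,0,0,0,0]]
  ]
}}

```text
time_s: 2.6
ee_pos: [440.7, -174.6, 131.8]
ee_rot: [179.9, -0.0, 12.2]
force: [-2.6, -0.3, 6.6]
gripper_width: 0.5
gripper_force: 3.6
```

{"name": "send_rows", "arguments": {
  "steps": [
    [[0.053,0,0.113,0,0],[0.053,0,0.113,0,0],[0,0,0,0,0]]
  ]
}}

```text
time_s: 2.85
ee_pos: [444.8, -173.7, 122.9]
ee_rot: [179.9, -0.0, 12.2]
force: [-4.1, -0.0, 8.4]
gripper_width: 0.4
gripper_force: 4.3
```

{"name": "send_rows", "arguments": {
  "steps": [
    [[0.021,0,0.045,0,0],[0.021,0,0.045,0,0],[0,0,0,0,0]]
  ]
}}

```text
time_s: 3.1
ee_pos: [446.2, -173.4, 119.7]
ee_rot: [179.9, -0.0, 12.2]
force: [-4.2, -0.6, 10.4]
gripper_width: 0.7
gripper_force: 5.5
```

{"name": "send_rows", "arguments": {
  "steps": [
    [[0.011,0,0.023,0,0],[0.011,0,0.023,0,0],[0,0,0,0,0]]
  ]
}}

```text
time_s: 3.35
ee_pos: [447.0, -173.3, 118.3]
ee_rot: [179.9, -0.0, 12.2]
force: [-5.4, 1.1, 13.1]
gripper_width: 0.8
gripper_force: 7.1
```

{"name": "send_rows", "arguments": {
  "steps": [
    [[0.011,0,0.023,0,0],[0,0,0,0,0]]
  ]
}}

```text
time_s: 3.52
ee_pos: [447.1, -173.3, 118.1]
ee_rot: [179.9, 0.0, 12.2]
force: [-7.4, 0.1, 18.5]
gripper_width: 0.3
gripper_force: 10.1
```

{"name": "send_rows", "arguments": {
  "steps": [
    [[0.011,0,0.023,0,0],[0,0,0,0,0]]
  ]
}}

```text
time_s: 3.68
ee_pos: [447.2, -173.3, 117.9]
ee_rot: [179.9, 0.0, 12.2]
force: [-10.6, 0.1, 25.0]
gripper_width: 0.2
gripper_force: 13.3
```

{"name": "send_rows", "arguments": {
  "steps": [
    [[0.011,0,0.023,0,0],[0,0,0,0,0]]
  ]
}}

```text
time_s: 3.85
ee_pos: [447.3, -173.3, 117.7]
ee_rot: [179.9, 0.1, 12.2]
force: [-13.4, 0.3, 30.6]
gripper_width: 0.4
gripper_force: 16.5
```

On the stop at about 33 N. I'll hold there, then release along the face normal.

{"name": "send_rows", "arguments": {
  "steps": [
    [[0,0,0,0,0],[0,0,0,0,0],[0,0,0,0,0],[0,0,0,0,0],[0,0,0,0,0]]
  ]
}}

```text
time_s: 4.27
ee_pos: [447.3, -173.3, 117.7]
ee_rot: [179.9, 0.0, 12.2]
force: [-13.8, -0.0, 31.2]
gripper_width: 0.5
gripper_force: 16.4
```

```bash
python3 - <<'E'
from h import *
f=grab("top"); P=pts(f); H,S,V=cv2.split(cv2.cvtColor(f["pixels"],cv2.COLOR_RGB2HSV))
L=(P-C)@np.stack([ex,ey,n],1)
k=((H<5)|(H>174))&(S>150)&(abs(L[...,1]-62)<25)&(L[...,2]>20)&(L[...,2]<60)&(abs(L[...,0]-25)<45)
q=L[k]; print(k.sum(),np.median(q,0).round(1),np.percentile(q,[5,95],axis=0).round(1))
cv2.imwrite("pics/press.png",cv2.resize(f["pixels"][150:245,255:365],None,fx=5,fy=5)[...,::-1])
E
```

```text
111 [48.7 66.9 32.4] [[21.4 48.6 22.2]
 [58.7 78.7 36.9]]
```

{"name": "send_rows", "arguments": {
  "steps": [
    [[-0.106,0,-0.227,0,0],[-0.159,0,-0.34,0,0],[-0.159,0,-0.34,0,0],[-0.159,0,-0.34,0,0],[0,0,-0.4,0,0]]
  ]
}}

```text
time_s: 4.73
ee_pos: [424.2, -177.3, 179.9]
ee_rot: [-180.0, 0.1, 12.2]
force: [-0.2, -0.1, -0.9]
gripper_width: 0.7
gripper_force: 0.0
```

{"name": "send_rows", "arguments": {
  "steps": [
    [[0,0,-0.8,0,0.6],[0,0,-0.8,0,0.6],[0,0,0,0,0.6],[0,0,0,0,0.6]]
  ]
}}

```text
time_s: 5.07
ee_pos: [426.6, -177.8, 245.3]
ee_rot: [179.8, -0.2, 12.2]
force: [-1.0, -0.1, -0.9]
gripper_width: 24.3
gripper_force: 0.0
```

```bash
python3 - <<'E'
from h import *
f=grab("top"); P=pts(f); H,S,V=cv2.split(cv2.cvtColor(f["pixels"],cv2.COLOR_RGB2HSV))
L=(P-C)@np.stack([ex,ey,n],1)
k=((H<5)|(H>174))&(S>150)&(abs(L[...,1]-62)<25)&(L[...,2]>25)&(L[...,2]<60)&(abs(L[...,0]-25)<45)
q=L[k]; print(k.sum(),np.median(q,0).round(1),np.percentile(q,[3,97],axis=0).round(1))
k=(L[...,2]>36)&(L[...,2]<60)&(abs(L[...,0]+58)<25)&(abs(L[...,1]-62)<25); print("head",k.sum(),np.percentile(L[k],50,axis=0).round(1))
tip=F(25,62,20); X=tip.copy()
# tip centre on deck axis near perp 20; face height there + 12
go(X,12.2)
cv2.imwrite("pics/rel.png",cv2.resize(f["pixels"][140:245,235:385],None,fx=5,fy=5)[...,::-1])
E
```

```text
176 [38.5 65.5 32.9] [[-6.7 46.5 27.6]
 [58.6 78.7 37.6]]Traceback (most recent call last):
  File "<stdin>", line 6, in <module>
    return _quantile_unchecked(
        a, q, axis, out, overwrite_input, method, keepdims, weights)
    return _ureduce(a,
                    func=_quantile_ureduce_func,
    ...<5 lines>...
                    overwrite_input=overwrite_input,
                    method=method)
    r = func(a, **kwargs)
    result = _quantile(arr,
                       quantiles=q,
    ...<2 lines>...
                       out=out,
                       weights=wgt)
    slices_having_nans = np.isnan(arr[-1, ...])
                                  ~~~^^^^^^^^^
IndexError: index -1 is out of bounds for axis 0 with size 0
```

```bash
python3 - <<'E'
from h import *
f=grab("side"); P=pts(f); L=(P-C)@np.stack([ex,ey,n],1)
for y in(-62,0,62):
    k=(L[...,2]>30)&(L[...,2]<60)&(abs(L[...,0]+58)<22)&(abs(L[...,1]-y)<22); print("head",y,k.sum(),np.percentile(L[k],[50,95],axis=0).round(1).tolist() if k.any() else 0)
t=F(23,62.3,9.5); go(t+[0,0,245-t[2]],12.2); go(t)
cv2.imwrite("pics/rel.png",cv2.resize(f["pixels"][120:250,200:350],None,fx=4.5,fy=4.5)[...,::-1])
E
```

```text
head -62 64 [[-55.7, -56.5, 42.4], [-43.8, -48.7, 45.2]]
head 0 71 [[-56.0, 6.5, 42.7], [-43.9, 12.6, 44.7]]
head 62 78 [[-55.4, 69.2, 43.2], [-43.5, 76.0, 45.2]]
from [ 425.  -177.1  242.7] to [ 534.7 -152.3  245. ] units [ 2.812 -0.028 -0.061] norm 2.81
yaw units -0.002
from [ 425.  -177.1  242.7] to [ 534.7 -152.3  143.9] units [ 2.815 -0.027  2.466] norm 3.74
```

View pics/rel.png

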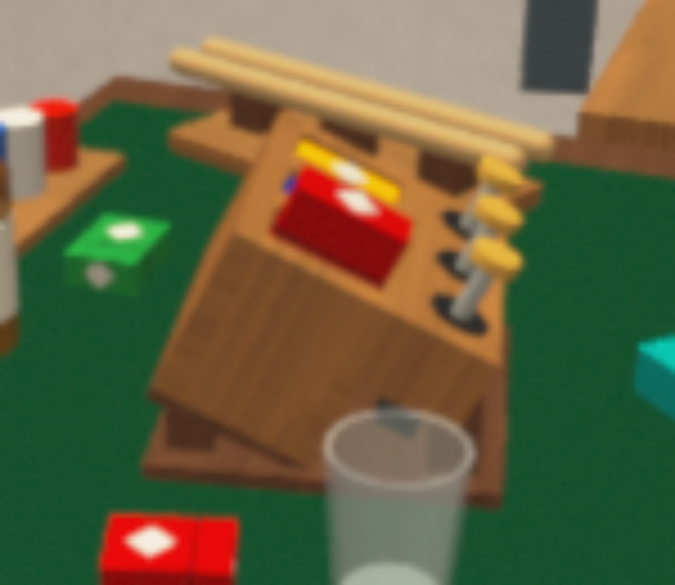

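The red deck at crop (350,225) stands about 33 mm proud, and all three plungers are back at rest (heads near (500,180), (500,215) and (495,258)). Next I go over the deck and down.

{"name": "send_rows", "arguments": {
  "steps": [
    [[0.94,-0.01,0,0,0.6],[0.94,-0.01,0,0,0.6],[0.93,-0.01,0,0,0.6],[0,0,0,0,0.6],[0,0,0,0,0.6]]
  ]
}}

```text
time_s: 5.58
ee_pos: [535.4, -151.8, 240.7]
ee_rot: [-179.9, 0.2, 12.3]
force: [-0.3, -1.0, -0.4]
gripper_width: 55.0
gripper_force: 0.0
```

```bash
python3 - <<'E'
from h import *
go(F(23,62.3,9.5),12.2); print(env.state()["gripper_width"])
E
```

```text
from [ 535.4 -151.8  240.7] to [ 534.7 -152.3  143.9] units [-0.011  0.013  2.42 ] norm 2.42
yaw units 0.013
55.04470852289253
```

{"name": "send_rows", "arguments": {
  "steps": [
    [[-0.01,0.01,0.7,0,0.6],[0,0,0.7,0,0.6],[0,0,0.5,0,0.6],[0,0,0.35,0,0.6],[0,0,0,0,0.6]]
  ]
}}

```text
time_s: 6.0
ee_pos: [530.7, -152.4, 149.4]
ee_rot: [-179.8, 0.5, 12.1]
force: [-1.0, 0.3, 0.5]
gripper_width: 54.7
gripper_force: 0.0
```

{"name": "send_rows", "arguments": {
  "steps": [
    [[0,0,0.08,0,0.6],[0,0,0.08,0,0.6],[0,0,0,0,0.6]]
  ]
}}

```text
time_s: 6.25
ee_pos: [534.7, -153.2, 147.4]
ee_rot: [180.0, -0.0, 12.2]
force: [-0.3, 1.1, 0.3]
gripper_width: 54.8
gripper_force: 0.0
```

{"name": "send_rows", "arguments": {
  "steps": [
    [[0,0,0.06,0,0.6],[0,0,0,0,0.6],[0,0,0,0,0.6]]
  ]
}}

```text
time_s: 6.5
ee_pos: [534.9, -153.1, 145.0]
ee_rot: [180.0, -0.0, 12.2]
force: [-0.3, 0.5, -0.2]
gripper_width: 54.7
gripper_force: 0.0
```

{"name": "send_rows", "arguments": {
  "steps": [
    [[0,0,0,0,0.2],[0,0,0,0,0.2],[0,0,0,0,0.2],[0,0,0,0,0.2],[0,0,0,0,0.2]]
  ],
  "squeeze": 20
}}

```text
time_s: 6.92
ee_pos: [535.0, -153.4, 144.8]
ee_rot: [179.9, -0.0, 12.2]
force: [-0.4, -1.3, 0.4]
gripper_width: 34.2
gripper_force: 19.9
```

{"name": "send_rows", "arguments": {
  "steps": [
    [[-0.053,0,-0.113,0,0.2],[-0.106,0,-0.227,0,0.2],[-0.106,0,-0.227,0,0.2]]
  ],
  "squeeze": 28
}}

```text
time_s: 7.17
ee_pos: [524.6, -154.9, 166.9]
ee_rot: [-179.9, -0.0, 12.2]
force: [3.3, 1.4, -5.7]
gripper_width: 34.2
gripper_force: 27.8
```

{"name": "send_rows", "arguments": {
  "steps": [
    [[-0.106,0,-0.227,0,0.2],[-0.106,0,-0.227,0,0.2],[-0.106,0,-0.227,0,0.2],[0,0,0,0,0.2]]
  ]
}}

```text
time_s: 7.5
ee_pos: [511.6, -158.5, 197.3]
ee_rot: [179.9, -0.1, 12.2]
force: [0.5, -0.4, -0.8]
gripper_width: 33.7
gripper_force: 27.8
```

{"name": "send_rows", "arguments": {
  "steps": [
    [[-0.106,0,-0.227,0,0.2],[-0.106,0,-0.227,0,0.2],[-0.106,0,-0.227,0,0.2],[0,0,0,0,0.2]]
  ]
}}

```text
time_s: 7.83
ee_pos: [499.5, -161.1, 224.1]
ee_rot: [179.9, -0.1, 12.2]
force: [0.5, -0.2, -1.7]
gripper_width: 33.8
gripper_force: 27.9
```

```bash
python3 - <<'E'
from h import *
f=grab("side"); cv2.imwrite("pics/drawn.png",cv2.resize(f["pixels"][60:250,180:370],None,fx=3,fy=3)[...,::-1])
E
```

```text
(no output)
```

View pics/drawn.png

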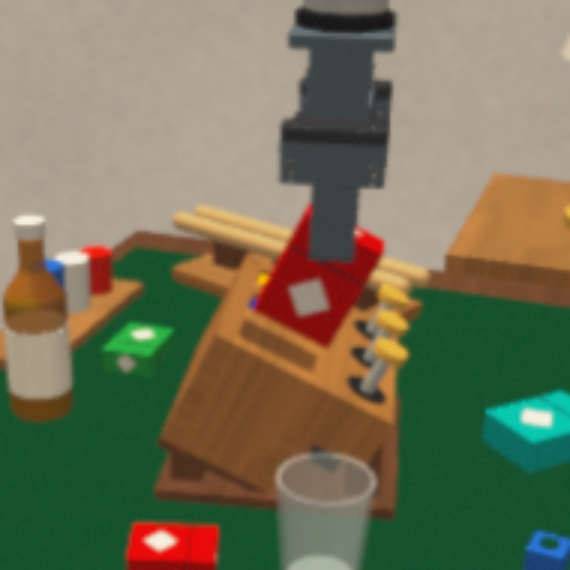

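The deck is held at about 25° and has just cleared its bay. I'll lift it and carry it across to the tray.

{"name": "send_rows", "arguments": {
  "steps": [
    [[-0.106,0,-0.227,0,0.2],[0,0,-0.4,0,0.2],[0,0,-0.6,0,0.2],[0,0,0,0,0.2]]
  ]
}}

```text
time_s: 8.22
ee_pos: [497.2, -162.2, 275.0]
ee_rot: [179.8, -0.4, 12.2]
force: [1.2, -0.8, -0.3]
gripper_width: 34.1
gripper_force: 27.9
```

{"name": "send_rows", "arguments": {
  "steps": [
    [[0.1,-0.3,0,0,0.2],[0.16,-0.5,0,0,0.2],[0.19,-0.6,0,0,0.2],[0.19,-0.6,0,0,0.2],[0.19,-0.6,0,0,0.2]]
  ]
}}

```text
time_s: 8.63
ee_pos: [504.8, -50.9, 269.1]
ee_rot: [-179.9, 0.2, 12.2]
force: [0.7, -0.3, -1.2]
gripper_width: 33.9
gripper_force: 27.9
```

{"name": "send_rows", "arguments": {
  "steps": [
    [[0.19,-0.6,0,0,0.2],[0.19,-0.6,0,0,0.2],[0.19,-0.6,0,0,0.2],[0.19,-0.6,0,0,0.2],[0.19,-0.6,0,0,0.2]]
  ]
}}

```text
time_s: 9.05
ee_pos: [516.4, 74.5, 269.0]
ee_rot: [-180.0, 0.2, 12.2]
force: [-0.5, 0.5, -1.2]
gripper_width: 33.7
gripper_force: 27.9
```

{"name": "send_rows", "arguments": {
  "steps": [
    [[0.19,-0.6,0,0,0.2],[0.19,-0.6,0,0,0.2],[0.19,-0.6,0,0,0.2],[0.1,-0.3,0,0,0.2],[0,0,0,0,0.2]]
  ]
}}

```text
time_s: 9.47
ee_pos: [525.3, 162.9, 269.1]
ee_rot: [-180.0, 0.2, 12.4]
force: [0.3, 0.2, -1.7]
gripper_width: 34.2
gripper_force: 27.9
```

{"name": "send_rows", "arguments": {
  "steps": [
    [[0,0,0,0.7,0.2],[0,0,0,0.7,0.2],[0,0,0,0.7,0.2],[0,0,0,0.7,0.2],[0,0,0,0.7,0.2]]
  ]
}}

```text
time_s: 9.88
ee_pos: [525.5, 159.1, 270.0]
ee_rot: [179.9, 0.1, -12.2]
force: [-0.6, -0.1, -1.6]
gripper_width: 34.2
gripper_force: 27.9
```

{"name": "send_rows", "arguments": {
  "steps": [
    [[0,0,0,0.7,0.2],[0,0,0,0.7,0.2],[0,0,0,0,0.2],[0,0,0,0,0.2]]
  ]
}}

```text
time_s: 10.22
ee_pos: [525.7, 159.5, 270.2]
ee_rot: [179.9, 0.1, -21.4]
force: [0.4, -0.1, -1.5]
gripper_width: 33.8
gripper_force: 27.9
```

```bash
python3 - <<'E'
from h import *
go([532.2,174.2,140],-21.6)
f=grab("side"); cv2.imwrite("pics/over.png",cv2.resize(f["pixels"][60:340,100:320],None,fx=2,fy=2)[...,::-1])
P=pts(f); H,S,V=cv2.split(cv2.cvtColor(f["pixels"],cv2.COLOR_RGB2HSV))
s=env.state(); a=np.radians(-21.6); tx=np.array([np.cos(a),np.sin(a),0]); ty=np.array([-np.sin(a),np.cos(a),0])
D=P-s["ee_pos"]; k=((H<5)|(H>174))&(S>150)&(np.linalg.norm(D,axis=-1)<120)
q=np.stack([D@tx,D@ty,D[...,2]],-1)[k]; print(k.sum(),np.percentile(q,[1,50,99],axis=0).round(1))
face=q[abs(q[:,1]-np.percentile(q[:,1],70))<6][:,[0,2]].astype(np.float32)
print(cv2.minAreaRect(face),cv2.boxPoints(cv2.minAreaRect(face)).round(1).tolist())
E
```

```text
from [525.7 159.5 270.2] to [532.2 174.2 140. ] units [ 0.018 -0.406  3.255] norm 3.28
yaw units 0.025
1453 [[-39.8 -15.8 -72.2]
 [-12.2  16.5 -17.8]
 [ 52.7  19.2  32. ]]
((4.044168472290039, -9.81488037109375), (70.2675552368164, 124.60564422607422), 26.03536033630371) [[-54.900001525878906, 30.700000762939453], [-0.20000000298023224, -81.19999694824219], [63.0, -50.400001525878906], [8.300000190734863, 61.599998474121094]]
```

View pics/over.png

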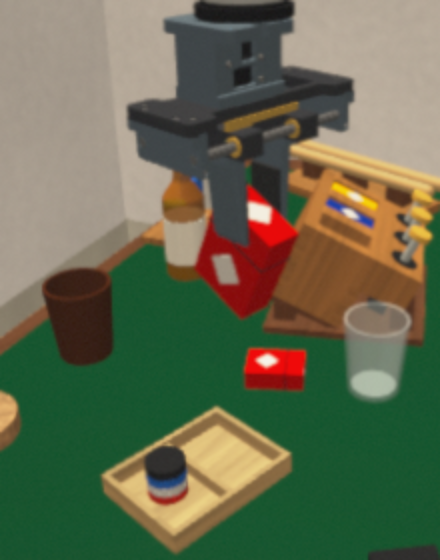

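The deck hangs at a 26° lean with its lowest corner 81 mm below the TCP, as predicted. I'll lower it so that corner meets the floor near the compartment's robot-side end.

{"name": "send_rows", "arguments": {
  "steps": [
    [[0.01,-0.2,0.7,0.02,0.2],[0.01,-0.2,0.8,0,0.2],[0,0,0.8,0,0.2],[0,0,0.8,0,0.2],[0,0,0.6,0,0.2]]
  ]
}}

```text
time_s: 10.68
ee_pos: [531.5, 174.3, 120.1]
ee_rot: [179.9, 0.1, -21.5]
force: [-0.4, -0.2, -1.8]
gripper_width: 34.2
gripper_force: 27.9
```

{"name": "send_rows", "arguments": {
  "steps": [
    [[0,0,0.3,0,0.2],[0,0,0.2,0,0.2],[0,0,0,0,0.2],[0,0,0,0,0.2]]
  ]
}}

```text
time_s: 11.02
ee_pos: [533.3, 174.8, 103.1]
ee_rot: [-180.0, -0.0, -21.6]
force: [0.4, -0.8, -1.6]
gripper_width: 34.0
gripper_force: 27.9
```

```bash
python3 - <<'E'
from h import *
go([532.2,174.2,88],-21.6)
E
```

```text
from [533.3 174.8 103.1] to [532.2 174.2  88. ] units [-0.019  0.025  0.379] norm 0.38
yaw units -0.002
```

{"name": "send_rows", "arguments": {
  "steps": [
    [[-0.02,0.02,0.2,0,0.2],[0,0,0.12,0,0.2],[0,0,0,0,0.2]]
  ]
}}

```text
time_s: 11.27
ee_pos: [531.3, 174.2, 89.5]
ee_rot: [180.0, 0.0, -21.6]
force: [0.3, 0.4, -1.4]
gripper_width: 34.3
gripper_force: 27.9
```

{"name": "send_rows", "arguments": {
  "steps": [
    [[0,0,0.04,0,0.2],[0,0,0.03,0,0.2],[0,0,0,0,0.2]]
  ]
}}

```text
time_s: 11.52
ee_pos: [531.9, 174.4, 87.2]
ee_rot: [180.0, -0.0, -21.6]
force: [1.1, 0.5, -1.2]
gripper_width: 34.0
gripper_force: 27.9
```

{"name": "send_rows", "arguments": {
  "steps": [
    [[0,0,0.03,0,0.2],[0,0,0,0,0.2]]
  ]
}}

```text
time_s: 11.68
ee_pos: [532.1, 174.4, 86.6]
ee_rot: [-180.0, -0.0, -21.6]
force: [-1.6, -0.3, 2.4]
gripper_width: 33.9
gripper_force: 27.9
```

The corner is on the floor. I'll loosen the grip and swing the deck upright about that corner.

{"name": "send_rows", "arguments": {
  "steps": [
    [[0,0,0,0,0.2],[0,0,0,0,0.2],[0.1,0,0,0,0.2],[0.1,0,0,0,0.2],[0,0,0,0,0.2]]
  ],
  "squeeze": 4
}}

```text
time_s: 12.1
ee_pos: [540.1, 171.1, 85.8]
ee_rot: [-180.0, -0.0, -21.7]
force: [0.1, -1.1, 0.1]
gripper_width: 34.4
gripper_force: 4.0
```

{"name": "send_rows", "arguments": {
  "steps": [
    [[0.1,0,0.01,0,0.2],[0.1,0,0.01,0,0.2],[0.1,0,0.02,0,0.2],[0.1,0,0.02,0,0.2],[0,0,0,0,0.2]]
  ]
}}

```text
time_s: 12.52
ee_pos: [555.0, 165.3, 83.2]
ee_rot: [-180.0, -0.0, -21.7]
force: [-0.3, -0.6, -1.1]
gripper_width: 33.8
gripper_force: 4.0
```

```bash
cat > t.py <<'E'
from h import *
import sys
f=grab("side"); P=pts(f); H,S,V=cv2.split(cv2.cvtColor(f["pixels"],cv2.COLOR_RGB2HSV))
a=np.radians(-21.6); tx=np.array([np.cos(a),np.sin(a),0]); ty=np.array([-np.sin(a),np.cos(a),0])
D=P-np.array([562.9,162.1,6]); L=np.stack([D@tx,D@ty,D[...,2]],-1)
k=((H<5)|(H>174))&(S>150)&(abs(L[...,0])<90)&(abs(L[...,1])<32)&(L[...,2]>3)&(L[...,2]<125)
q=L[k]; w=q[abs(q[:,1]-np.percentile(q[:,1],80))<5]; r=cv2.minAreaRect(w[:,[0,2]].astype(np.float32))
print("side face y",np.median(w[:,1]).round(1),"rect",np.round(r[1],1),"ang",round(r[2],1),cv2.boxPoints(r).round(0).tolist()); print(env.state()["ee_pos"].round(1))
t=q[q[:,2]>np.percentile(q[:,2],70)]; print("z pct",np.percentile(q[:,2],[2,50,98]).round(1),"x",np.percentile(q[:,0],[2,98]).round(1),"y",np.percentile(q[:,1],[2,98]).round(1))
if len(sys.argv)>1: cv2.imwrite("pics/%s.png"%sys.argv[1],cv2.resize(f["pixels"][140:340,130:310],None,fx=3,fy=3)[...,::-1])
E
python3 t.py
```

```text
side face y 18.0 rect [70.2 95.7] ang 10.8 [[-52.0, 98.0], [-34.0, 4.0], [35.0, 17.0], [17.0, 111.0]]
[554.6 165.4  83.2]
z pct [ 11.1  63.2 105.9] x [-49.2  25.7] y [-14.5  19.2]
```

Pivoting works: the tilt is down to 10.8° and the corner has stayed put at tray x = -34.

{"name": "send_rows", "arguments": {
  "steps": [
    [[0.1,0,0.027,0,0.2],[0.1,0,0.03,0,0.2],[0.1,0,0.033,0,0.2],[0.1,0,0.036,0,0.2],[0,0,0,0,0.2]]
  ]
}}

```text
time_s: 12.98
ee_pos: [569.9, 159.3, 78.2]
ee_rot: [-180.0, -0.0, -21.7]
force: [0.1, -0.1, -0.7]
gripper_width: 34.0
gripper_force: 4.0
```

```bash
python3 t.py
```

```text
side face y 18.0 rect [ 69.3 117.3] ang 1.8 [[-35.0, 122.0], [-32.0, 5.0], [37.0, 7.0], [34.0, 124.0]]
[569.5 159.4  78.2]
z pct [ 8.5 59.1 99.2] x [-33.3  32.1] y [-14.   19.4]
```

Nearly upright at about 2°. I'll open the fingers a little so it settles, then retreat upward.

{"name": "send_rows", "arguments": {
  "steps": [
    [[0.03,0,0.02,0,0.2],[0,0,0,0,0.42],[0,0,0,0,0.45],[0,0,0,0,0.55],[0,0,0,0,0.55]]
  ]
}}

```text
time_s: 13.45
ee_pos: [570.2, 159.3, 77.9]
ee_rot: [-180.0, -0.0, -21.6]
force: [-0.6, 0.5, 0.4]
gripper_width: 49.7
gripper_force: 0.0
```

{"name": "send_rows", "arguments": {
  "steps": [
    [[0,0,-0.2,0,0.55],[0,0,-0.5,0,0.55],[0,0,-0.8,0,0.55],[0,0,-0.8,0,0.55],[0,0,-0.8,0,0.55]]
  ]
}}

```text
time_s: 13.87
ee_pos: [569.8, 159.2, 203.7]
ee_rot: [180.0, -0.0, -21.6]
force: [0.2, 0.3, 0.3]
gripper_width: 50.1
gripper_force: 0.0
```

{"name": "send_rows", "arguments": {
  "steps": [
    [[0,0,-0.5,0,0.55],[0,0,0,0,0.55],[0,0,0,0,0.55]]
  ]
}}

```text
time_s: 14.12
ee_pos: [570.6, 159.4, 223.5]
ee_rot: [-179.9, -0.2, -21.6]
force: [-0.2, 0.3, -0.7]
gripper_width: 50.1
gripper_force: 0.0
```

```bash
python3 t.py final
```

```text
side face y 17.8 rect [70.7 95.6] ang 0.7 [[-33.0, 99.0], [-32.0, 3.0], [39.0, 4.0], [38.0, 99.0]]
[569.7 159.1 221.8]
z pct [ 7.8 67.  98.1] x [-31.9  35. ] y [-11.8  19.2]
```

View pics/final.png

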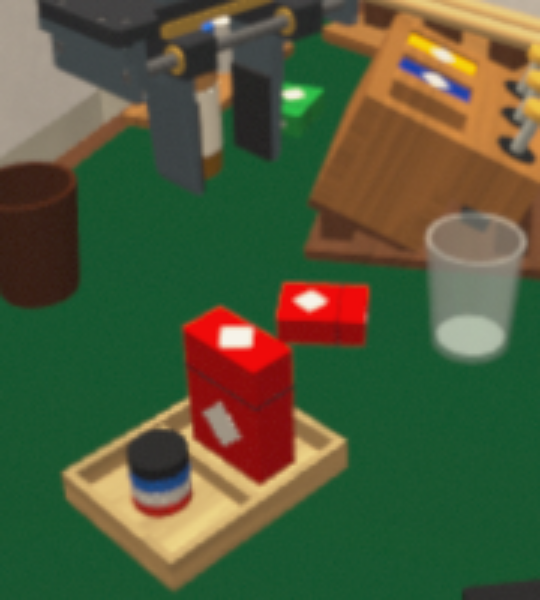

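The red deck stands upright, lid up, at crop (240,395). It sits about 3 mm from the centre of the empty compartment, its tilt is under 1°, and the gripper is clear. The blue and yellow decks are still seated, and the chips and tumbler haven't moved.

```bash
python3 -c "
from workcell import env
print(env.job_done())"
```

```text
the job is handed in; nothing more can be done
None
```

I pressed the red deck's plunger onto its stop at about 34 N, let it spring back, and stood the deck upright in the empty tray compartment, then handed the job in at about 14 s; the hand-in returned no verdict.

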